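# Build up a stone profiling tool on its keyed arbor

### The arm

A 7-joint arm with a two-finger parallel gripper is mounted at the origin on the work surface. World frame = base frame: x ahead of the robot, y to its left, z up, the work surface at z = 0. Lengths are in m, angles in rad, forces in N, time in s.
With the tool pointing down it reaches from about 0.425 to 0.95 m from the base axis. Payload 4.7 kg.
Tool frame: the origin (TCP) lies between the finger pads; the fingertips stand 25 mm ahead of it and the grasp point (between the pads) lies 6 mm ahead of it; x points along the fingers, z is the direction in which the jaws open and shut, and the axes are right-handed (so a half turn about x gives the same grasp; the last joint's range is limited). The gripper opens to 85 mm and grips with 20 to 120 N. Pads are 22 mm wide; open, the fingers measure 114 mm over their backs; the gripper's body (76 mm by 85 mm) begins 54 mm behind the grasp point. The pads swing forward as they close: fully open they stand 13 mm farther back than shut.
Start: joints at [1.215, 0.469, -0.049, 1.532, 0.024, 1.141, -0.082], TCP at [0.217, -0.639, 0.256] pointing down, gripper open.
Joint ranges: [-2.59, 2.59], [-0.33, 1.99], [-1.39, 1.29], [0.1, 2.45], [-1.04, 4.18], [0.21, 1.99], [-2.66, 2.66]. Speed limits (rad/s): [2.57, 2.57, 3.14, 3.14, 3.14, 3.14, 3.14].

### API

Orientations are given as a 3x3 rotation matrix whose columns are the frame's x, y, z axes.
In Python, from rig import * gives the robot as it stands. Calls block until the motion is done:
- movep(position, orientation): joint-space move of the TCP to a pose.
- move_l(position, attitude=None, feed=0.15, until_force=None): straight line of the TCP; attitude=None keeps the orientation; feed is the mean speed in m/s. With until_force (N) it stops when the force on the tool has changed by that much, and returns True; else False.
- move_joints(angles): joint-space move.
- command_gripper(opening, newtons=None): finger opening in m; newtons is the grip in N (None keeps the last); returns when the fingers have stopped.
- sleep(seconds).
- inverse_kinematics(position, orientation): joint angles nearest the present ones, or None.
- sense(): the state.
- camera(name): name is "side" or "top"; returns (picture, depth): 480x640x3 uint8, red, green, blue; 480x640 float32, m along the optical axis (not along the pixel's ray), 0 where there is no reading.
- camera_params(name): a dict with "K" (3x3 intrinsics, pixels), "position" and "rotation" of the camera in the world. Camera axes: x right, y down, z forward; pixel columns grow to the right and rows downward; lengths in m; the calibration is good to about 2 mm. A picture is of the moment at which its call begins. camera_params takes no time and is no camera call.
A pose or a line that the arm cannot do raises Unreachable and nothing moves.
- finish_job(): hands the job in, once; it reports no verdict.
The state is a dict: "time_s": time; "joint_pos": joint angles; "qd": joint speeds; "joint_efforts": joint torques, N m; "position": TCP position; "tcp_rot": TCP orientation; "wrist_force": force on the tool from outside, world axes, zero at the start; "ft_torque": the same for the moment, N m; "finger_gap": finger opening in m.
Only numpy, scipy, OpenCV 4.12 (cv2) and the standard library are available. Lean on these libraries where they do the work, as an engineer would, in place of code of your own. Each camera call takes 0.05 s, during which the arm holds its last target. There are 200 camera calls.

### The job

Build up the edge-profiling tool on the arbor standing in the grey setting stand: first the blue spacer, then the bronze-rimmed profile wheel on top of it, hub upwards. Turn each part until the flat in its bore meets the flat of the arbor (orange marks together), lower it right down until it sits flat, without letting it fall, and leave the other things on the bench where they are.

Things in the scene. Friction and masses are not known exactly. Their poses are not given: they have to be found in the camera images.
- stand: Setting stand fixed to the bench: grey block 150 x 150 x 45 mm, a dark collar 104 mm across on it (top 53 mm high), then a steel flange 63 mm across (top, the seat, 75 mm high) with the D-section arbor upright in it. Origin on the arbor's axis at bench height; +x points to the arbor's flat, where orange marks lie on collar and block. A lever under 50 mm high reaches 110 mm out on the -x side.
- seat (a point): Centre of the seat, on the arbor's axis, 75 mm above the bench; z up, +x towards the arbor's flat, as the stand.
- arbor_tip (a point): Centre of the arbor's top end, 145 mm above the bench and 70 mm above the seat; axes as the stand's. The arbor is a steel shaft 35 mm in diameter with one darker milled flat, 11 mm from its axis, along its whole length; the last 6 mm taper in by 4.5 mm all round.
- spacer: Blue tube 60 mm across, 40 mm high, 0.17 kg, standing on the bench. D bore right through: 37.4 mm with one flat 12.2 mm from the axis (1.2 mm clearance on the arbor; slides on within about 5 degrees). Origin: centre of its underside; z up; +x points to the bore's flat, where orange marks lie on its top and side. Seated on the stand, the arbor stands 30 mm out of its top.
- wheel: Profile wheel, 0.75 kg, hub up: bronze grooved rim 104 mm across, 1 to 28 mm high; round steel hub 60 mm across rising to 63 mm. D bore right through, as the spacer's (37.4 mm, flat at 12.2 mm). Origin: centre of its underside; z up; +x points to the bore's flat, where orange marks lie on hub top and rim. Seated, its underside is 40 mm above the seat, and the arbor ends 33 mm below the hub's top.
- short_spacer: Bystander: black D-bore spacer 60 mm across and 18 mm high, for another tool; not to be used. Origin: centre of its underside.
- clamp_screw: Bystander: clamp screw with a 52 mm washer, standing on its head, thread up, 70 mm high. Origin: centre of its underside.
- edge_sample: Bystander: beige stone sample about 105 x 140 x 30 mm with one rounded edge. Origin: near the centre of its underside.
- wrench: Bystander: open spanner 200 mm long, lying flat. Origin: under its middle; it lies along its x axis.
There are look-alikes about, which are no part of the job. Of the things that look like the spacer, the smaller one is meant. There is more than one size of the wheel; the job needs the larger.

How it is judged:
By the outcome, as a careful person would: the job done as asked, in the order asked, and still so for the second after the job is handed in, with the robot touching nothing.
It also fails if it takes over 59 s, if anything falls off the work surface, if the arm or the gripper's body presses on something with over 40 N, if the wrist force passes 120 N, or if a joint passes its speed limit or range.

## Working session

There is one attempt and no reset: what is moved stays moved. The work goes in short steps, each a Python script; the robot and the scene stay as the last script left them, time stands still between calls to the robot, and variables do not carry over. Pictures are saved under pics/ and viewed, about 8 in all and at most 12, crops included, and the job is handed in when it is done.

```bash
ls; mkdir -p pics
python3 - <<'E'
from rig import *
import cv2,numpy as np
for n in("top","side"):
    p,d=camera(n); cv2.imwrite(f"pics/{n}0.png",p[:,:,::-1]); np.savez(f"pics/{n}0.npz",p=p,d=d)
    print(n,camera_params(n))
print(sense())
E
```

```text
pics
top {'K': array([[462.22255889,   0.        , 319.0374023 ],
       [  0.        , 462.22255889, 232.34600681],
       [  0.        ,   0.        ,   1.        ]]), 'position': array([0.36635001, 0.01726756, 1.13703314]), 'rotation': array([[-2.11400194e-02, -9.84203951e-01,  1.75771679e-01],
       [-9.99776383e-01,  2.09042497e-02, -3.19304570e-03],
       [-5.31766876e-04, -1.75799875e-01, -9.84425783e-01]])}
side {'K': array([[622.50657008,   0.        , 326.59694764],
       [  0.        , 622.50657008, 247.43571281],
       [  0.        ,   0.        ,   1.        ]]), 'position': array([0.0280746 , 0.75329966, 0.75206598]), 'rotation': array([[-0.80359956, -0.34338046,  0.48612509],
       [-0.59515722,  0.45819597, -0.66018508],
       [ 0.0039541 , -0.81984529, -0.57257144]])}
{'time_s': 0.1, 'joint_pos': array([ 1.21513403,  0.46938365, -0.04858507,  1.53357317,  0.02407895,
        1.14100389, -0.08229626]), 'qd': array([ 0.00139122, -0.00194411, -0.00090021, -0.00378585,  0.00086699,
       -0.00041582, -0.00073469]), 'joint_efforts': array([ 1.61097145e-03, -5.11517143e+01, -4.62467805e-02, -2.38392109e+01,
        1.08169726e-02,  4.37105817e-03,  8.85918070e-06]), 'position': array([ 0.21651979, -0.63882257,  0.25535142]), 'tcp_rot': array([[-6.17302807e-04,  9.47081673e-01,  3.20992094e-01],
       [ 1.67325436e-03,  3.20992684e-01, -9.47080196e-01],
       [-9.99998410e-01, -4.75338417e-05, -1.78285823e-03]]), 'wrist_force': array([0.39510352, 0.39020317, 0.05114936]), 'ft_torque': array([0.03354513, 0.04501372, 0.0481731 ]), 'finger_gap': 0.08517663043464883}
```

View pics/top0.png

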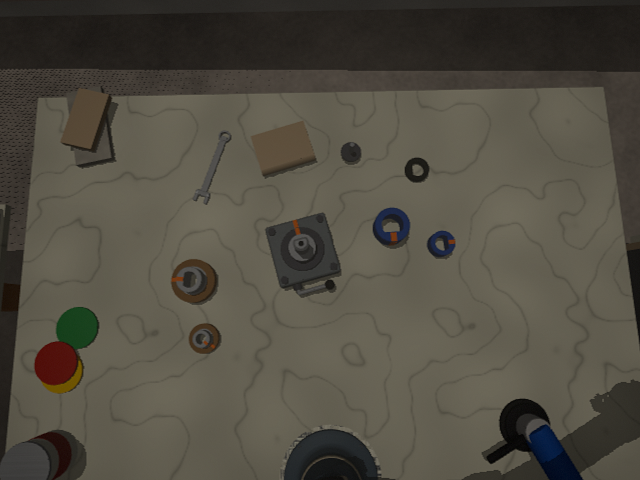

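View pics/side0.png

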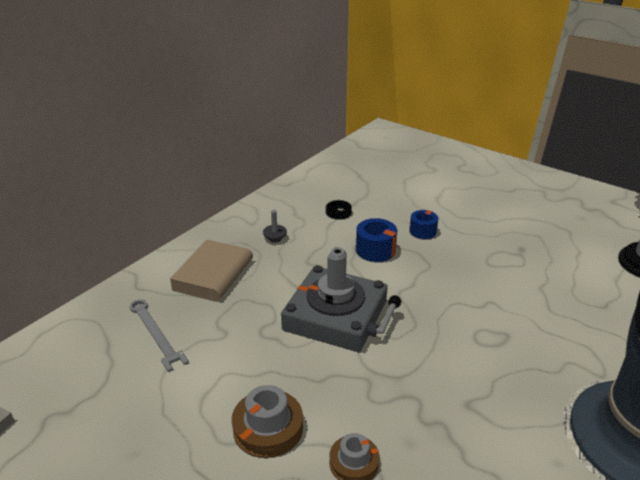

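The top view shows two blue rings, at (391,226) and (441,243), and a black one at (417,169). There are two wheels, at (194,281) and (205,338). The stand's arbor is at about (301,246), with its flat marked towards the top of the picture (+x). I choose the blue ring at (441,243), the smaller, and the wheel at (194,281), the larger. I'll measure these and check them in a crop.

```bash
cat > h.py <<'E'
import numpy as np,cv2
from scipy.optimize import least_squares
def cloud(d,c):
    K=c["K"];v,u=np.mgrid[:480,:640]
    P=np.stack([(u-K[0,2])/K[0,0]*d,(v-K[1,2])/K[1,1]*d,d],-1)
    return P@c["rotation"].T+c["position"]
def pix(X,c):
    q=(np.asarray(X)-c["position"])@c["rotation"]; q=q@c["K"].T; return q[...,:2]/q[...,2:]
def orange(p):
    h=cv2.cvtColor(p,cv2.COLOR_RGB2HSV).astype(int)
    return ((h[...,0]<14))&(h[...,1]>185)&(h[...,2]>130)
def blue(p):
    h=cv2.cvtColor(p,cv2.COLOR_RGB2HSV).astype(int)
    return (abs(h[...,0]-115)<15)&(h[...,1]>120)
def circ(xy,r=None,c0=None):
    c0=xy.mean(0) if c0 is None else c0
    if r: f=lambda a:np.hypot(*(xy-a).T)-r; s=least_squares(f,c0,loss='soft_l1',f_scale=.002).x;return s,r
    f=lambda a:np.hypot(*(xy-a[:2]).T)-a[2]; s=least_squares(f,[*c0,.04],loss='soft_l1',f_scale=.002).x;return s[:2],s[2]
E
cat > m.py <<'E'
from rig import *
from h import *
for n in("top","side"):
    f=np.load(f"pics/{n}0.npz");p,d=f["p"],f["d"];c=camera_params(n);W=cloud(d,c);O=orange(p)&(d>0)
    print(n,"bench z",np.median(W[...,2][abs(W[...,2])<.02]))
    k,lab,st,cen=cv2.connectedComponentsWithStats(O.astype(np.uint8))
    for i in range(1,k):
        if st[i,4]>3:
            q=W[lab==i];print(" orange px",cen[i].round(1),st[i,4],"xyz",np.median(q,0).round(4),"zrange",q[:,2].min().round(3),q[:,2].max().round(3))
    if n=="top":
        for nm,uv,r in(("small blue",(441,243),18),("big blue",(391,226),24),("big wheel",(194,281),27),("small wheel",(205,338),20),("arbor",(301,246),18)):
            v,u=np.mgrid[:480,:640];m=np.hypot(u-uv[0],v-uv[1])<r
            q=W[m&(d>0)];z=q[:,2]
            print(nm,"z hist",[(round(a,3),int(k)) for k,a in zip(*np.histogram(z,bins=np.arange(0.006,.17,.008))) if k>2])
E
python3 m.py
python3 - <<'E'
import cv2,numpy as np
a=cv2.imread('pics/top0.png');s=cv2.imread('pics/side0.png')
f=lambda i,x,y,w=50:cv2.resize(i[y-w:y+w,x-w:x+w],(390,290) if 0 else (300,300),interpolation=cv2.INTER_CUBIC)
cv2.imwrite('pics/c1.png',np.vstack([np.hstack([f(a,425,220),f(a,195,305)]),np.hstack([f(s,400,230),f(s,300,425)])]))
E
```

```text
top bench z -0.0006993397723280559
small blue z hist [(np.float64(0.006), 36), (np.float64(0.014), 36), (np.float64(0.022), 36), (np.float64(0.03), 151), (np.float64(0.038), 205)]
big blue z hist [(np.float64(0.006), 41), (np.float64(0.014), 37), (np.float64(0.022), 39), (np.float64(0.03), 39), (np.float64(0.038), 40), (np.float64(0.046), 237), (np.float64(0.054), 430)]
big wheel z hist [(np.float64(0.006), 40), (np.float64(0.014), 19), (np.float64(0.022), 811), (np.float64(0.03), 127), (np.float64(0.038), 32), (np.float64(0.046), 40), (np.float64(0.054), 169), (np.float64(0.062), 209)]
small wheel z hist [(np.float64(0.006), 17), (np.float64(0.014), 413), (np.float64(0.022), 44), (np.float64(0.03), 30), (np.float64(0.038), 163), (np.float64(0.046), 3)]
arbor z hist [(np.float64(0.046), 317), (np.float64(0.054), 95), (np.float64(0.062), 13), (np.float64(0.07), 330), (np.float64(0.078), 23), (np.float64(0.086), 6), (np.float64(0.094), 6), (np.float64(0.102), 8), (np.float64(0.11), 9), (np.float64(0.118), 7), (np.float64(0.126), 9), (np.float64(0.134), 60), (np.float64(0.142), 116)]
side bench z 0.0017979896594503275
 orange px [428.2 211.8] 6 xyz [ 0.534  -0.3041  0.0433] zrange 0.042 0.044
 orange px [389.3 232.4] 25 xyz [ 0.5459 -0.1639  0.0598] zrange 0.057 0.061
 orange px [302.8 287.8] 23 xyz [0.5862 0.0697 0.0472] zrange 0.044 0.05
 orange px [313.3 287.3] 26 xyz [0.5646 0.0642 0.0556] zrange 0.053 0.058
 orange px [254.8 408.6] 42 xyz [0.4568 0.3401 0.0647] zrange 0.062 0.067
 orange px [245.8 433.6] 70 xyz [0.4587 0.3596 0.0297] zrange 0.026 0.033
 orange px [364.6 441.8] 16 xyz [0.3104 0.2797 0.0432] zrange 0.041 0.045
 orange px [373.8 450.5] 22 xyz [0.301  0.2692 0.0208] zrange 0.019 0.022
```

View pics/c1.png

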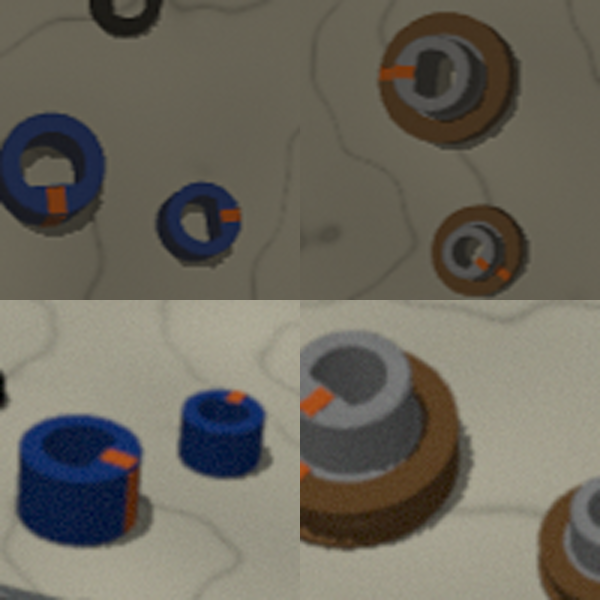

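The crop agrees with the choice. The ring at (441,243) is about 60 mm across and 40 mm high, while the other blue one is 56 mm or more high. The wheel at (194,281) has its hub top at 63 mm, against 42 mm for the small one. Next come the exact fits from both cameras.

```bash
cat >> h.py <<'E'
def ring_fit(W,p,d,xy0,z0,R,dz=.004,col=None):
    """outer circle of flat top at height z0: hull boundary points of cloud"""
    m=(d>0)&(abs(W[...,2]-z0)<dz)&(np.hypot(W[...,0]-xy0[0],W[...,1]-xy0[1])<R*1.25)
    q=W[m][:,:2].astype(np.float32); h=cv2.convexHull(q)[:,0]
    c,r=circ(h); return c,r,len(q)
def om(p):
    q=p.astype(int);return (q[...,0]-q[...,2]>60)&(q[...,0]>1.8*q[...,1])
def mark(W,p,d,c,rmin,rmax,z0,dz=.006):
    r=np.hypot(W[...,0]-c[0],W[...,1]-c[1])
    m=om(p)&(d>0)&(r>rmin)&(r<rmax)&(abs(W[...,2]-z0)<dz)
    q=W[m][:,:2].mean(0)-c if m.sum() else np.zeros(2);return np.degrees(np.arctan2(q[1],q[0])),np.hypot(*q),int(m.sum())
E
cat > m2.py <<'E'
from rig import *
from h import *
for n in("top","side"):
    f=np.load(f"pics/{n}0.npz");p,d=f["p"],f["d"];c=camera_params(n);W=cloud(d,c)
    W[...,2]-=np.median(W[...,2][abs(W[...,2])<.01])
    f=lambda u,v:np.median(W[v-1:v+2,u-1:u+2].reshape(-1,3),0)
    for nm,xy,z,R,ms in(("spacer",(.54,-.28),.04,.03,[(.018,.033,.04)]),("wheelhub",(.458,.31),.063,.03,[(.018,.033,.063),(.036,.056,.028)]),("rim",(.458,.31),.028,.052,[]),
      ("collar",(.53,.057),.053,.052,[(.032,.055,.053),(.05,.08,.045)]),("flange",(.53,.057),.075,.0315,[]),("tip",(.53,.057),.145,.013,[])):
        cc,r,k=ring_fit(W,p,d,xy,z,R)
        print(n,nm,cc.round(4),"r",r.round(4),k,"marks(deg,r,n)",[tuple(np.round(mark(W,p,d,cc,*m),3)) for m in ms])
E
python3 m2.py
```

```text
top spacer [ 0.5317 -0.2832] r 0.0295 300 marks(deg,r,n) [(np.float64(-85.406), np.float64(0.022), np.float64(16.0))]
top wheelhub [0.4545 0.3173] r 0.0297 341 marks(deg,r,n) [(np.float64(85.243), np.float64(0.023), np.float64(21.0)), (np.float64(85.628), np.float64(0.047), np.float64(20.0))]
top rim [0.4544 0.3181] r 0.0518 861 marks(deg,r,n) []
top collar [0.5314 0.0586] r 0.0614 872 marks(deg,r,n) [(np.float64(11.956), np.float64(0.041), np.float64(21.0)), (np.float64(12.812), np.float64(0.057), np.float64(19.0))]
top flange [0.5225 0.0537] r 0.0313 328 marks(deg,r,n) []
top tip [0.5271 0.0556] r 0.0132 86 marks(deg,r,n) []
side spacer [ 0.5322 -0.2816] r 0.0303 280 marks(deg,r,n) [(np.float64(-84.965), np.float64(0.023), np.float64(9.0))]
side wheelhub [0.4553 0.3177] r 0.03 749 marks(deg,r,n) [(np.float64(85.367), np.float64(0.023), np.float64(39.0)), (np.float64(85.467), np.float64(0.044), np.float64(69.0))]
side rim [0.4553 0.3185] r 0.0523 1800 marks(deg,r,n) []
side collar [0.5226 0.0551] r 0.0525 943 marks(deg,r,n) [(np.float64(12.777), np.float64(0.044), np.float64(37.0)), (np.float64(12.645), np.float64(0.064), np.float64(32.0))]
side flange [0.5232 0.0546] r 0.0322 435 marks(deg,r,n) []
side tip [0.5268 0.0562] r 0.0135 94 marks(deg,r,n) []
```

```bash
cat > m3.py <<'E'
from rig import *
from h import *
a=np.radians(12.7);R=np.array([[np.cos(a),-np.sin(a)],[np.sin(a),np.cos(a)]])
for n in("top","side"):
    f=np.load(f"pics/{n}0.npz");p,d=f["p"],f["d"];c=camera_params(n);W=cloud(d,c)
    W[...,2]-=np.median(W[...,2][abs(W[...,2])<.01])
    q=W[(d>0)&(np.hypot(W[...,0]-.523,W[...,1]-.055)<.04)&(W[...,2]>.082)]
    L=(q[:,:2]-[.523,.0548])@R*1000
    for lo,hi in((.082,.1),(.1,.12),(.12,.138),(.138,.142),(.142,.146),(.146,.15)):
        m=(q[:,2]>lo)&(q[:,2]<=hi)
        if m.sum()>2:print(n,lo,m.sum(),"x",np.percentile(L[m,0],[0,5,50,95,100]).round(1),"y",np.percentile(L[m,1],[0,5,50,95,100]).round(1))
f=lambda i,x,y,w=30:cv2.resize(i[y-w:y+w,x-w:x+w],(400,400),interpolation=cv2.INTER_CUBIC)
t=cv2.imread('pics/top0.png');s=cv2.imread('pics/side0.png')
cv2.imwrite('pics/c2.png',cv2.convertScaleAbs(np.hstack([f(t,301,246),f(s,338,280,45)]),alpha=1.5))
E
python3 m3.py
```

```text
top 0.082 15 x [-18.2 -18.2 -16.1  -9.6  -8.5] y [-15.5 -15.2  -4.   13.7  14.9]
top 0.1 19 x [-18.7 -18.3 -15.5  -8.4  -6.8] y [-16.3 -15.9   2.   14.2  15.7]
top 0.12 24 x [-18.2 -18.  -15.1  -4.4  11. ] y [-17.6 -17.   -1.7  13.6  14.7]
top 0.138 42 x [-18.1 -16.5  -2.4   9.9  10. ] y [-17.5 -16.4  -3.6  15.3  16.4]
top 0.142 86 x [-15.8 -14.2  -2.9   6.7   8.9] y [-15.4 -13.6   0.4  12.1  14.1]
top 0.146 38 x [-12.5 -11.7  -3.7   4.7   4.9] y [-12.7 -11.3  -2.2  11.   13. ]
side 0.082 154 x [-17.5 -17.   -6.5   9.4  11.5] y [-6.  -0.8 13.2 17.9 18.9]
side 0.1 179 x [-17.8 -16.5  -7.    8.6  10.2] y [-3.1  0.7 13.9 17.6 19.5]
side 0.12 166 x [-18.4 -16.9  -7.2   9.2  11.2] y [-8.9 -0.7 13.2 17.2 18.2]
side 0.138 71 x [-16.8 -15.8  -7.1   9.7  11.4] y [-14.7  -5.6  11.3  16.5  18.4]
side 0.142 101 x [-14.1 -12.3  -2.8   6.3   8.9] y [-14.  -10.3   2.4  13.1  16.3]
side 0.146 17 x [-8.3 -6.7 -1.8  5.4  5.4] y [-9.9 -9.4  1.2  6.1  8.1]
```

View pics/c2.png

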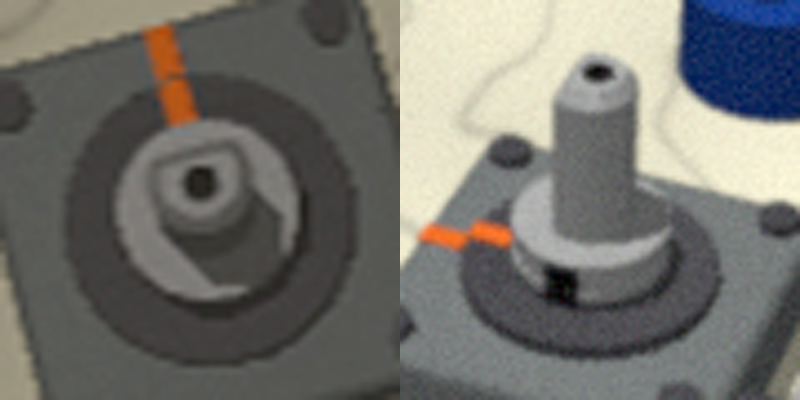

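The crop shows the D arbor with its flat facing the orange marks. Its axis, in both cameras, is at about (0.523, 0.055) with yaw 12.7°. The free tip fit was misled by the flat. Next I pick the spacer and hold it over the arbor for a check.

```bash
cat >> h.py <<'E'
def down(deg):
    c,s=np.cos(np.radians(deg)),np.sin(np.radians(deg))
    return np.array([[0,-s,c],[0,c,s],[-1,0,0.]])
A=np.array([.523,.0548]);YA=12.7
E
cat > s1.py <<'E'
from rig import *
from h import *
P=np.array([.532,-.2824]);t1=-60;t2=t1+YA+85.2
for xy,z,t in((P,.03,t1),(P,.21,t1),(A,.21,t2),(A,.105,t2)):
    print(np.round(inverse_kinematics([*xy,z],down(t)),2))
movep([*P,.12],down(t1)); move_l([*P,.030],feed=.12)
command_gripper(.05,40); s=sense();print("gap",s["finger_gap"],s["position"],s["wrist_force"])
move_l([*P,.235],feed=.2)
movep([*A,.235],down(t2)); move_l([*A,.187],feed=.1)
s=sense();print(s["time_s"],s["finger_gap"],s["position"],s["wrist_force"],s["ft_torque"])
for n in("top","side"):
    p,d=camera(n);np.savez(f"pics/{n}1.npz",p=p,d=d);cv2.imwrite(f"pics/{n}1.png",p[:,:,::-1])
a,b=cv2.imread("pics/top1.png")[150:350,200:400],cv2.imread("pics/side1.png")[140:360,230:450]
cv2.imwrite("pics/c3.png",np.hstack([cv2.resize(a,(400,400)),cv2.resize(b,(400,400))]))
E
python3 s1.py
```

```text
[ 0.57  0.64 -0.21  1.87  0.2   0.65 -0.81]
[ 0.61  0.41 -0.25  1.75  0.12  1.   -0.73]
[ 0.53  0.41 -0.9   1.9   0.38  1.01  0.12]
[ 0.4   0.54 -0.76  1.99  0.51  0.81  0.01]
gap 0.05884493406066905 [ 0.53262508 -0.28272852  0.0312234 ] [-0.13050632  0.80688512  5.33961645]
6.25 0.05853228586155832 [0.52332969 0.05475194 0.18717228] [-0.42152142  0.31896987 -1.1782363 ] [ 0.00128931 -0.04289656 -0.04284944]
```

View pics/c3.png

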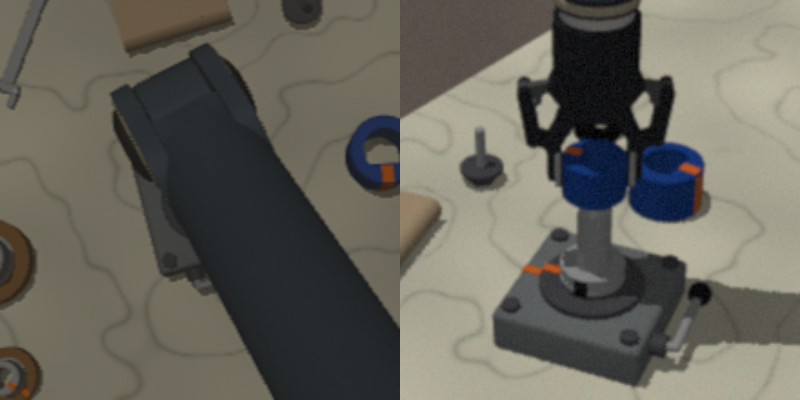

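The side crop shows the spacer held level over the arbor, with its mark on the same side as the stand's marks. I'll measure its offset in that image.

```bash
cat > m4.py <<'E'
from rig import *
from h import *
c=camera_params("side");f=np.load("pics/side1.npz");p,d=f["p"],f["d"];W=cloud(d,c)
W[...,2]-=np.median(W[...,2][abs(W[...,2])<.01])
r=np.hypot(W[...,0]-A[0],W[...,1]-A[1])
m=(d>0)&blue(p)&(r<.042)
q=W[m];print("z",np.percentile(q[:,2],[1,99]))
s=q[(q[:,2]>.16)&(q[:,2]<.19)];cc,_=circ(s[:,:2],.03,A);print("spacer centre",cc,len(s))
g=W[(d>0)&(r<.03)&(W[...,2]>.085)&(W[...,2]<.135)]
L=g[:,:2]; 
a=np.radians(YA);R=np.array([[np.cos(a),-np.sin(a)],[np.sin(a),np.cos(a)]])
L2=(L-A)@R;cyl=L[L2[:,0]<.006];ca,_=circ(cyl,.0175,A);print("arbor",ca,len(cyl))
o=W[om(p)&(d>0)&(r<.042)&(W[...,2]>.14)];print("mark n",len(o),o.mean(0),"angle",np.degrees(np.arctan2(*(o.mean(0)[:2]-cc)[::-1])))
E
python3 m4.py
```

```text
z [0.15977023 0.32538287]
spacer centre [0.52271101 0.05466955] 651
arbor [0.52379137 0.05380158] 383
mark n 17 [0.54267954 0.05937299 0.19727102] angle 13.254015828481155
```

The offset is about 1 mm and the mark is at 13.3° against 12.7°, so I lower the spacer with force guarding.

```bash
cat > s2.py <<'E'
from rig import *
from h import *
B=A+[.0005,-.0004]
s=lambda t:print(t,(lambda s:(round(s["time_s"],2),s["position"].round(4),s["wrist_force"].round(1),round(s["finger_gap"],4)))(sense()))
move_l([*B,.187],feed=.05)
hit=move_l([*B,.160],feed=.05,until_force=10);s(("entry",hit))
if not hit:
    hit=move_l([*B,.109],feed=.05,until_force=12);s(("slide",hit))
    if not hit:
        hit=move_l([*B,.100],feed=.02,until_force=10);s(("seat",hit))
E
python3 s2.py
```

```text
('entry', False) (7.29, array([0.5233, 0.0545, 0.1598]), array([-0.3,  0. , -2.3]), 0.0587)
('slide', False) (8.46, array([0.5236, 0.0544, 0.1092]), array([-0.1, -0.5, -1.9]), 0.0587)
('seat', True) (8.76, array([0.5239, 0.0544, 0.1062]), array([-1.1, -0.1,  5.3]), 0.0589)
```

It seated at TCP 0.1062, which matches 75 mm exactly. I release it, pick the wheel, and check both.

```bash
cat > s3.py <<'E'
from rig import *
from h import *
s=lambda t:print(t,(lambda s:(round(s["time_s"],2),s["position"].round(4),s["wrist_force"].round(1),round(s["finger_gap"],4)))(sense()))
P=np.array([.455,.3178]);t1=57;t2=t1+YA-85.4
command_gripper(.085); x=sense()["position"];move_l([x[0],x[1],.27],feed=.2);s("up")
for xy,z,t in((P,.058,t1),(P,.27,t1),(A,.27,t2),(A,.173,t2)): print(np.round(inverse_kinematics([*xy,z],down(t)),2))
movep([*P,.15],down(t1))
p,d=camera("side");np.savez("pics/side2.npz",p=p,d=d);cv2.imwrite("pics/side2.png",p[:,:,::-1])
p,d=camera("top");np.savez("pics/top2.npz",p=p,d=d);cv2.imwrite("pics/top2.png",p[:,:,::-1])
move_l([*P,.058],feed=.12,until_force=8);s("at hub")
command_gripper(.05,70);s("grip")
x=sense()["position"];move_l([*P,.275],feed=.15);s("lift")
movep([*A,.275],down(t2));move_l([*A,.218],feed=.1);s("hold")
p,d=camera("side");np.savez("pics/side3.npz",p=p,d=d);cv2.imwrite("pics/side3.png",p[:,:,::-1])
a,b=cv2.imread("pics/side2.png")[170:390,220:440],cv2.imread("pics/side3.png")[140:360,230:450]
cv2.imwrite("pics/c4.png",np.hstack([cv2.resize(a,(400,400)),cv2.resize(b,(400,400))]))
E
python3 s3.py
```

```text
up (10.12, array([0.5221, 0.0537, 0.2688]), array([ 1. , -0.6,  0.7]), 0.0849)
[-0.17  0.63 -0.69  1.96  0.58  0.76 -0.2 ]
[ 0.01  0.39 -0.89  1.77  0.33  1.14  0.  ]
[ 0.29  0.26 -0.57  1.84  0.16  1.08 -0.61]
[ 0.24  0.37 -0.53  1.95  0.24  0.88 -0.68]
at hub (12.28, array([0.4553, 0.3183, 0.0586]), array([ 0.2, -0.2,  0.2]), 0.0851)
grip (12.64, array([0.456 , 0.3189, 0.0597]), array([-0.2, -0. ,  6. ]), 0.0581)
lift (14.24, array([0.4546, 0.3173, 0.2739]), array([-0.7, -0.4, -8.9]), 0.0578)
hold (16.02, array([0.5235, 0.0553, 0.2185]), array([ 0.5, -0.8, -7.7]), 0.0579)
```

View pics/c4.png

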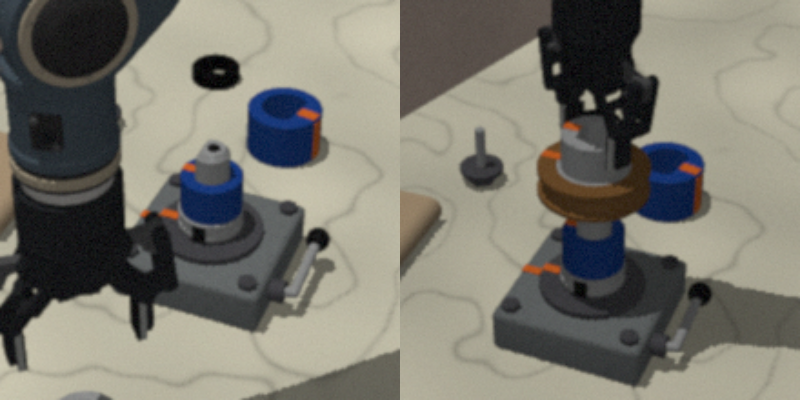

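The left crop shows the spacer seated flat on the flange with its mark aligned. The right one shows the wheel held level above the arbor. I'll measure it before lowering.

```bash
cat > m5.py <<'E'
from rig import *
from h import *
c=camera_params("side");f=np.load("pics/side3.npz");p,d=f["p"],f["d"];W=cloud(d,c)
W[...,2]-=np.median(W[...,2][abs(W[...,2])<.01])
r=np.hypot(W[...,0]-A[0],W[...,1]-A[1])
h=cv2.cvtColor(p,cv2.COLOR_RGB2HSV).astype(int);br=(h[...,0]<22)&(h[...,1]>110)&(r<.065)&(W[...,2]>.14)&(d>0)
q=W[br];print("bronze z",np.percentile(q[:,2],[1,50,99]))
for lo,hi in((.182,.1875),(.184,.192)):
    t=q[(q[:,2]>lo)&(q[:,2]<hi)];cc,rr=circ(cv2.convexHull(t[:,:2].astype(np.float32))[:,0],.052,A);print("rim centre",cc,len(t))
for nm,zl,zh in(("rim",.165,.2),("hub",.21,.235)):
    o=W[om(p)&(d>0)&(r<.065)&(W[...,2]>zl)&(W[...,2]<zh)&((h[...,2]>130))]
    if len(o):v=o.mean(0)[:2]-cc;print(nm,len(o),o.mean(0),np.degrees(np.arctan2(v[1],v[0])))
s=W[(d>0)&blue(p)&(r<.042)&(W[...,2]>.08)&(W[...,2]<.112)];print("seated spacer",circ(s[:,:2],.03,A)[0],len(s))
E
python3 m5.py
```

```text
bronze z [0.16139303 0.18525075 0.43623979]
rim centre [0.52205793 0.0560323 ] 594
rim centre [0.52174713 0.05647823] 734
rim 30 [0.56369354 0.06451537 0.18752299] 10.846680807379732
hub 17 [0.54538323 0.06000415 0.22253995] 8.484529666954954
seated spacer [0.52335403 0.05311678] 489
```

```bash
cat > s4.py <<'E'
from rig import *
from h import *
B=A+[.0006,-.0007]
s=lambda t:print(t,(lambda s:(round(s["time_s"],2),s["position"].round(4),s["wrist_force"].round(1),s["ft_torque"].round(2),round(s["finger_gap"],4)))(sense()))
move_l([*B,.217],feed=.05)
hit=move_l([*B,.190],feed=.05,until_force=12);s(("entry",hit))
if not hit:
    hit=move_l([*B,.177],feed=.04,until_force=12);s(("slide",hit))
    if not hit:
        hit=move_l([*B,.168],feed=.02,until_force=10);s(("seat",hit))
E
python3 s4.py
```

```text
('entry', False) (17.01, array([0.5235, 0.0542, 0.1899]), array([ 0.2, -0.9, -8.6]), array([ 0.03, -0.07, -0.02]), 0.0577)
('slide', False) (17.48, array([0.5234, 0.0541, 0.1767]), array([-0.9, -0.2, -8.1]), array([ 0.01, -0.01, -0.02]), 0.0578)
('seat', True) (17.77, array([0.524 , 0.0543, 0.1747]), array([-0.6, -0.6,  4. ]), array([-0.08,  0.05,  0.02]), 0.0579)
```

Contact came at 0.1747, exactly the predicted seating height. I release, back off and check.

```bash
cat > s5.py <<'E'
from rig import *
from h import *
command_gripper(.085);x=sense()["position"];move_l([x[0],x[1],.30],feed=.2)
movep([.45,-.35,.3],down(-60));sleep(.3)
for n in("top","side"):
    p,d=camera(n);cv2.imwrite(f"pics/{n}4.png",p[:,:,::-1]);c=camera_params(n);W=cloud(d,c)
    W[...,2]-=np.median(W[...,2][abs(W[...,2])<.01])
    for nm,z,R,ms in(("hub",.178,.03,(.018,.033,.178)),("rim",.143,.052,(.036,.056,.143))):
        cc,r,k=ring_fit(W,p,d,A,z,R);print(n,nm,cc.round(4),r.round(4),k,np.round(mark(W,p,d,cc,*ms),3))
    r=np.hypot(W[...,0]-A[0],W[...,1]-A[1]);q=W[(d>0)&(r<.029)&(r>.022)&(W[...,2]>.165)]
    M=np.c_[q[:,:2]-A,np.ones(len(q))];k=np.linalg.lstsq(M,q[:,2],rcond=None)[0];print("hub plane tilt,z",k,np.median(q[:,2]))
print(sense()["time_s"],sense()["wrist_force"])
a,b=cv2.imread("pics/top4.png")[80:380,150:480],cv2.imread("pics/side4.png")[150:400,230:450]
cv2.imwrite("pics/c5.png",np.hstack([cv2.resize(a,(440,400)),cv2.resize(b,(352,400))]))
E
python3 s5.py
```

```text
top hub [0.5222 0.0537] 0.0296 402 [14.704  0.024 17.   ]
top rim [0.5223 0.0534] 0.0517 1207 [14.189  0.045 32.   ]
hub plane tilt,z [0.00397453 0.00614272 0.17777931] 0.17792636793299704
side hub [0.5225 0.0548] 0.0298 462 [ 8.997  0.023 16.   ]
side rim [0.5227 0.0543] 0.0525 1034 [11.775  0.043 29.   ]
hub plane tilt,z [ 0.0434588  -0.07025258  0.17602739] 0.17708258642460972
20.875 [ 0.66302163  1.1993229  -0.58015303]
```

View pics/c5.png

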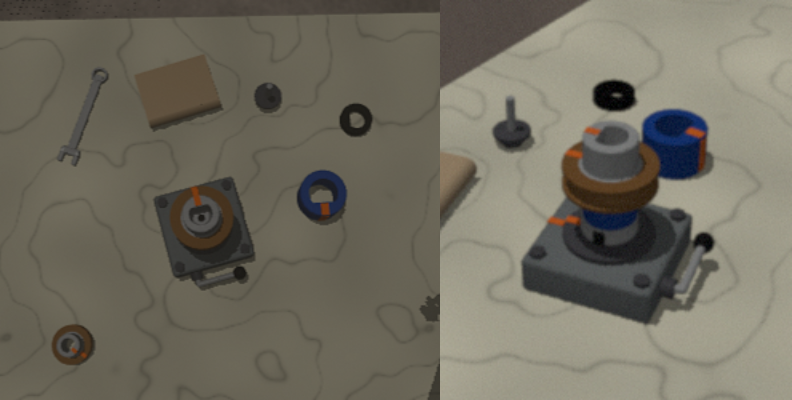

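The wheel sits on the spacer with its hub top at 0.178 m (expected 0.178). The marks line up, and the bystanders have not moved.

```bash
python3 -c "
from rig import *
finish_job()"
```

```text
the job is handed in; nothing more can be done
```

The tool is built up and handed in: the smaller blue spacer is on the arbor first, with the larger bronze-rimmed wheel on top of it, hub up. I turned each part to the arbor's flat, lowered it under a force stop and released it only once it touched its seat. The clock was at about 21 s of the 59 s allowed.

- **Seating:** Both parts touched down within 0.1 mm of the heights predicted from their grasps. In the last top view the hub top is at 177.9 mm (expected 178 mm) and tilted less than 0.5°.
- **Alignment:** The wheel's fitted centre is within about 1.6 mm of the arbor axis. Its marks read 9° to 14.7° against the arbor's 12.7°, a spread I put down to measurement noise because the D bore only slides on within about 5°.
- **Disagreement:** The side camera's plane fit on the hub top suggested a tilt of about 4.7°. I put this down to mixed edge pixels along its slanting view, since the top view and the seating height both say the wheel sits flat.
- **Other things on the bench:** In the final pictures the bystanders and look-alikes appear unmoved; I did not measure them. The gripper is well clear.

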